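# Start the hallway air purifier past its child lock

## Task

Get the air purifier on the hall table running: before you start it, clear the glasses case off its air outlet and lay it gently, flat and lid up as it is now, in the wooden tray; then slide the child-lock shutter fully aside, push the power button under it fully in, then slide the shutter fully home over the button again. Also set the fan to medium by turning only the small inner knob of the dial until its pointed end is at the middle one of the three marks, leaving the timer ring round it as it is set. Do not disturb the ornaments standing about.

Things in the scene. Friction and masses are not known exactly. Their poses are not given: they have to be found in the camera images.
- deck (a point): Air purifier: fixed white box 220 deep (x) x 310 wide (y) x 150 mm high. Point: centre of its flat top; x points from its front to its rear (away from the robot), y to its left, z up; turns with the purifier. Left half (y > 0): air outlet, louvres flush with the top. Right half: shutter at the front (centre line x = -62 mm), dial at the rear (axis x = +46, y = -80 mm), button at x = -62, y = -112.
- tab_grip (a point): Child-lock shutter: white plate 62 (x) x 60 (y) x 4 mm, its top face 15 mm above the purifier's top, between two fixed rails along y (15 mm high, inner gap 63 mm). Across its middle stands a thumb ridge 44 mm long (x), 12 mm thick (y), 15 to 31 mm above the purifier's top. Point: middle of the ridge, 23 mm above the purifier's top; moves with the shutter; axes as deck.
- lock_tab (a joint): Travel of the shutter in m: 0 = home, covering the power button entirely (so at the start); 0.060 = fully aside (moved along the purifier's +y, its left), the button quite free. It slides against about 2 N of friction and stays where it is left.
- button_top (a point): Power button: a white block 42 (x) x 44 (y) mm at purifier x = -62, y = -112 mm. This point is the centre of its top face: 9 mm above the purifier's top when out, 3 mm when in; it moves with the button; axes as deck.
- power_button (a joint): How far the button is pushed in, in m: 0 = out (off), 0.006 = fully in (on). It takes about 3 N and stays in once pushed.
- knob_grip (a point): Inner (fan) knob: grey skirt 44 mm in diameter, 14.5 to 20.5 mm above the purifier's top; on it a white upright grip bar 14 mm thick, 41 mm long from its square end (21 mm from the axis) to its pointed end (20 mm), 20.5 to 44.5 mm above the purifier's top. Point: on the dial's axis, half-way up the bar (32.5 mm); its x axis points along the bar to the pointed end and turns with the knob.
- fan_knob (a joint): Turn of the inner knob in rad, growing clockwise from above: its pointed end looks along the angle 2.1 - value, counted anticlockwise from the purifier's +x. 0 = off; black marks on the deck outside the ring, short, middle, long: low = 1.2, medium = 2.1 (straight to the purifier's rear), high = 3.0; stop at 4.2. Starts between 0 and 1.3. Friction 0.04 Nm; stays where left.
- timer_pointer (a point): Outer (timer) ring of the dial: white knurled disc 84 mm in diameter, 2 to 14 mm above the purifier's top, around and below the inner knob, with a raised pointer rib 13 x 5 mm, up to 17.5 mm. Point: on top of the rib, 34 mm from the dial's axis; turns with the ring. The ring turns easily (0.015 Nm) when touched.
- timer_ring (a joint): Turn of the outer ring in rad, same sense and zero as the inner knob, 0 to 4.2. Its setting differs each time and must be left.
- case_center (a point): Glasses case: dark brown box-shaped hard case, 150 long (its x) x 54 wide (its y) x 36 mm high, about 140 g, lying on the air outlet at the start. This point is its centre, half-way up; z points up through its lid.
- tray_in (a point): Wooden valet tray fixed on the table, open at the top, outside 220 (x) x 140 (y) x 24 mm high, walls 6 mm, inside 208 x 128 mm. This point is the centre of its inner floor, 6 mm above the table; axes along its sides.
- owl_mid (a point): Bystander: large ceramic owl, 127 mm across, 187 mm high, standing. This point is on its axis, 92 mm above the table.
- small_owl_mid (a point): Bystander: small ceramic owl, 83 mm across, 122 mm high, standing behind the purifier. This point is on its axis, 60 mm above the table.
- flower_pot_mid (a point): Bystander: square brass pot (84 mm wide, 95 mm high) with a round white flower head of 112 mm diameter, 191 mm high in all, standing behind the purifier. This point is on its axis, 90 mm above the table.

How it is judged:
By the outcome, as a careful person would: the job done as asked, in the order asked, and still so for the second after the job is handed in, with the robot touching nothing.
It also fails if it takes over 72 s, if anything falls off the work surface, if the arm or the gripper's body presses on something with over 40 N, if the wrist force passes 120 N, or if a joint passes its speed limit or range.

## Robot

A 7-joint arm with a two-finger parallel gripper is mounted at the origin on the work surface. World frame = base frame: x ahead of the robot, y to its left, z up, the work surface at z = 0. Lengths are in m, angles in rad, forces in N, time in s.
With the tool pointing down it reaches from about 0.35 to 0.9 m from the base axis. Payload 7.2 kg.
Tool frame: the origin (TCP) lies on the front face of the gripper's body, between the roots of the fingers; the fingertips stand 80 mm ahead of it and the grasp point (between the pads) lies 61 mm ahead of it; z points along the fingers, y is the line along which they close (so a half turn about z gives the same grasp; the last joint's range is limited). The gripper opens to 88 mm and grips with 3 to 60 N. Pads are 20 mm wide; open, the fingers measure 115 mm over their backs; the gripper's body (75 mm by 178 mm) begins 61 mm behind the grasp point.
Start: joints at [1.162, 0.411, -0.013, 1.596, 0.006, 1.134, -0.082], TCP at [0.209, -0.589, 0.303] pointing down, gripper open.
Joint ranges: [-2.95, 2.95], [-0.29, 1.99], [-1.47, 1.44], [0.14, 2.54], [-1.03, 4.17], [0.13, 1.85], [-2.86, 2.86]. Speed limits (rad/s): [2.39, 2.39, 3.01, 3.01, 3.14, 3.14, 3.14].

## Interface

Orientations are given as a 3x3 rotation matrix whose columns are the frame's x, y, z axes.
In Python, from workcell import read_state, optics, ticket gives the robot as it stands.
- The arm moves only by the shell command python3 -m creep 'ROWS' [FORCE]. ROWS is JSON, one flat list of numbers, 5 for each row, row after row: the opening, from 0 (shut) to 1 (fully open), then the shift along the world's x, y, z in cm, then the turn about the world's z in degrees. A call has 1 to 5 rows; each row shifts and turns the commanded pose from where the row before left it; what a row does not reach is not made up. A row lasts 1/8 s, in which the tool goes at most 62.5 mm and 10.7 degrees, less where a joint would pass 70% of its speed; a pose out of reach is approached as far as the arm can. A call with a gripper value outside its range is refused whole. The fingers move at their own pace and stop on an object; FORCE is the grip in N (left out, the last holds). Time passes only in rows, so rows that do not move let the fingers close. It gives the time, the measured TCP pose, the force, the opening and the grip force at its end, in the units of the state.
- read_state(): the state, without advancing time (a new reading comes with each control period).
- optics.get_image(name): name is "scene" or "top"; returns a dict with "pixels" (480x640x3 uint8, red, green, blue), "camera_matrix" (3x3 intrinsics, pixels), "k1" (the pictures are not rectified: a ray, as slopes to the right and down, at radius r is drawn at 1 + k1 r^2 times it, then the intrinsics apply), "world_to_cam" (4x4, takes a point from world to camera coordinates). Camera axes: x right, y down, z forward; pixel columns grow to the right and rows downward; lengths in m; the calibration is good to about 2 mm. A picture is of the moment at which its call begins. There is no depth.
- ticket.job_done(): hands the job in; it is judged then, once.
Trained networks look in a picture, given as the dict that the camera call returned (one of the last four; its "shot" number tells which), for a name from the list of things; names that differ only in an ending like _2 or _b are one class to them, and where a whole thing is asked for, a point or a joint stands for the part that bears it (a point fixed in the world has none). Each returns a list of dicts, best first, with "score" (0 to 1); they miss things now and then, are a little off and sometimes report something else, mostly with a low value. They report only what shows in the picture. A call takes as long as a camera call.
- optics.masks_of(query, picture): "pixels" (480x640 bool, what is visible of it) and "at" ([column, row] in pixels, amid what is visible of it).
The state is a dict: "clock": time; "joint_positions": joint angles; "qd": joint speeds; "joint_torque": joint torques, N m; "tcp_pos": TCP position; "orientation": TCP orientation; "ft_force": force on the tool from outside, world axes, zero at the start; "ft_torque": the same for the moment, N m; "gripper_width": finger opening in m; "grasp_force": force on a finger pad.
Only numpy, scipy, OpenCV 4.12 (cv2) and the standard library are available. Lean on these libraries where they do the work, as an engineer would, in place of code of your own. Each camera call takes 0.05 s, during which the arm holds its last target. There are 200 camera calls.

## Working session

There is one attempt and no reset: what is moved stays moved. The work goes in short steps, Python scripts to look and compute and a shell command to move; the robot and the scene stay as the last step left them, time stands still between calls to the robot, and variables do not carry over. Pictures are saved under pics/ and viewed, at most 10 in all, crops included, and the job is handed in when it is done.

```bash
mkdir -p pics; ls
python3 - <<'E'
from workcell import read_state, optics
import cv2,numpy as np
s=read_state();print(s['clock'],s['tcp_pos'],np.round(s['orientation'],3).tolist(),s['gripper_width'])
for n in('scene','top'):
    p=optics.get_image(n);cv2.imwrite(f'pics/{n}0.png',p['pixels'][:,:,::-1])
    print(n,np.round(p['camera_matrix'],1).tolist(),p['k1'],np.round(p['world_to_cam'],3).tolist())
    for q in['deck','tab_grip','button_top','knob_grip','timer_pointer','case_center','tray_in','owl_mid','small_owl_mid','flower_pot_mid']:
        try: print(q,[(round(d['score'],2),np.round(d['at']).tolist(),int(d['pixels'].sum())) for d in optics.masks_of(q,p)][:2])
        except Exception as e: print(q,e)
print(read_state()['clock'])
E
```

```text
pics
0.0 [ 0.20874507 -0.5887182   0.30183284] [[0.942, 0.334, -0.001], [0.334, -0.942, 0.001], [-0.0, -0.002, -1.0]] 0.08747808335992675
scene [[605.6, 0.0, 311.5], [0.0, 605.6, 240.1], [0.0, 0.0, 1.0]] -0.14155996217818956 [[0.528, 0.849, -0.016, -0.314], [0.522, -0.339, -0.782, -0.231], [-0.67, 0.405, -0.623, 1.87], [0.0, 0.0, 0.0, 1.0]]
deck [(0.79, [289.0, 259.0], 12860)]
tab_grip [(0.89, [244.0, 239.0], 524)]
button_top []
knob_grip [(0.54, [290.0, 252.0], 351), (0.33, [291.0, 256.0], 12790)]
timer_pointer [(0.72, [291.0, 262.0], 650)]
case_center [(0.82, [325.0, 212.0], 1543)]
tray_in [(0.69, [400.0, 273.0], 1601), (0.65, [394.0, 203.0], 2807)]
owl_mid [(0.76, [160.0, 273.0], 3948)]
small_owl_mid [(0.62, [397.0, 275.0], 1651), (0.43, [289.0, 248.0], 312)]
flower_pot_mid [(0.91, [349.0, 307.0], 3941)]
top [[516.5, 0.0, 326.2], [0.0, 516.5, 241.1], [0.0, 0.0, 1.0]] 0.032686478613850184 [[0.005, -1.0, 0.022, -0.024], [-0.995, -0.008, -0.1, 0.66], [0.1, -0.021, -0.995, 1.303], [0.0, 0.0, 0.0, 1.0]]
deck [(0.56, [341.0, 258.0], 10551)]
tab_grip [(0.7, [387.0, 266.0], 684)]
button_top [(0.33, [270.0, 201.0], 816)]
knob_grip [(0.74, [366.0, 228.0], 278)]
timer_pointer [(0.66, [361.0, 236.0], 709)]
case_center [(0.72, [300.0, 263.0], 1510)]
tray_in [(0.97, [180.0, 313.0], 4886)]
owl_mid []
small_owl_mid [(0.86, [269.0, 199.0], 843)]
flower_pot_mid [(0.96, [333.0, 178.0], 1837)]
1.1
```

View pictures.

View pics/scene0.png

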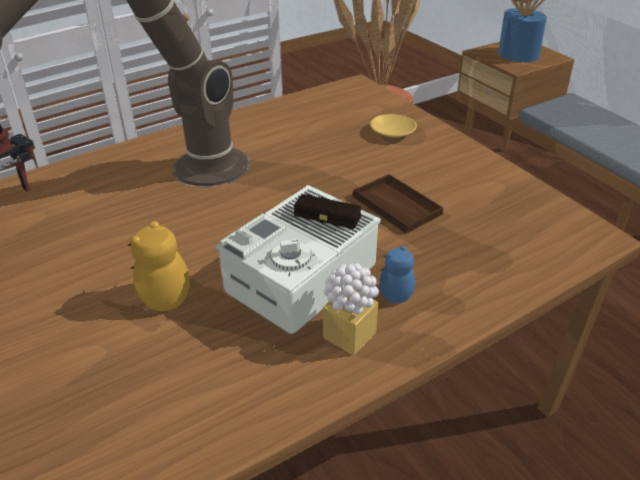

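View pics/top0.png

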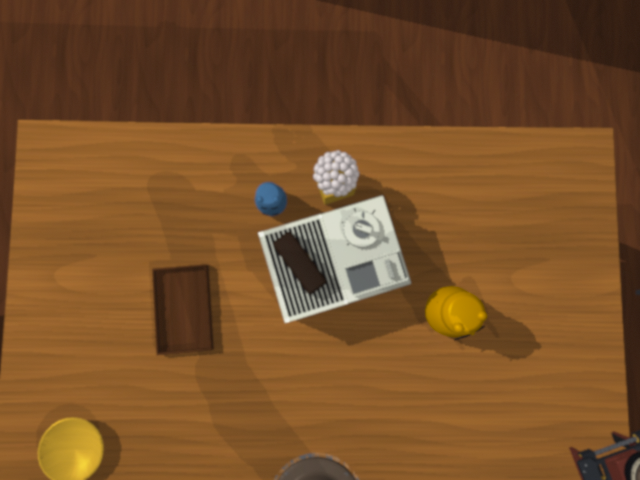

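```bash
cat > h.py <<'E'
import numpy as np,cv2
from scipy.optimize import least_squares
from workcell import read_state, optics
def proj(p,P):
    P=np.atleast_2d(P); c=P@p['world_to_cam'][:3,:3].T+p['world_to_cam'][:3,3]
    s=c[:,:2]/c[:,2:]; s=s*(1+p['k1']*(s**2).sum(1,keepdims=True))
    K=p['camera_matrix']; return s*[K[0,0],K[1,1]]+K[:2,2]
def onz(p,uv,z):
    "world point at height z seen at uv"
    r=least_squares(lambda q:proj(p,[q[0],q[1],z])[0]-uv,[.6,0]);return r.x
def tri(ps,uvs):
    r=least_squares(lambda q:np.concatenate([proj(p,q)[0]-u for p,u in zip(ps,uvs)]),[.6,0,.15]);return r.x,np.abs(r.fun).max()
def Rz(a): return np.array([[np.cos(a),-np.sin(a),0],[np.sin(a),np.cos(a),0],[0,0,1]])
def D(d,P): return np.atleast_2d(P)@Rz(d[3]).T+d[:3]
def crop(p,c,w,h,k,lines=[]):
    im=np.ascontiguousarray(p['pixels'][:,:,::-1]); x,y=int(c[0]-w/2),int(c[1]-h/2)
    im=cv2.resize(im[y:y+h,x:x+w],None,fx=k,fy=k,interpolation=cv2.INTER_CUBIC)
    for L,col in lines:
        q=((proj(p,L)-[x,y]+.5)*k).astype(int); cv2.polylines(im,[q.reshape(-1,1,2)],False,col,1,cv2.LINE_AA)
    return im
E
cat > m1.py <<'E'
from h import *
ps=[optics.get_image('top'),optics.get_image('scene')]
C=np.array([[.11,.155,0],[.11,-.155,0],[-.11,-.155,0],[-.11,.155,0]])
uv=[np.array([[259,232],[385,198],[410,283],[287,321.]]),np.array([[380,220],[291,277],[222,240],[312,189.]])]
# scene: rear-left, rear-right, front-right, front-left
f=lambda d:np.concatenate([(proj(p,D(d,C))-u).ravel() for p,u in zip(ps,uv)])
r=least_squares(f,[.55,0,.15,.3],loss='soft_l1');d=r.x
print('deck',d.round(4),np.abs(f(d)).reshape(8,2).round(1).tolist())
np.save('deck.npy',d)
for n in['tab_grip','knob_grip','case_center','tray_in','small_owl_mid','flower_pot_mid']:
    m=[optics.masks_of(n,p) for p in ps]
    if n=='tray_in': m[1]=[k for k in m[1] if k['at'][1]<240]
    if min(map(len,m))==0: print(n,'missing');continue
    x,e=tri(ps,[k[0]['at'] for k in m]);print(n,x.round(3),'err',round(e,1),'deckframe',((x-d[:3])@Rz(d[3])).round(3))
    if n in('case_center','tray_in'):
        q=m[0][0]['pixels'].astype(np.uint8);c=max(cv2.findContours(q,0,1)[0],key=cv2.contourArea)
        z=x[2] if n=='case_center' else .024
        b=cv2.boxPoints(cv2.minAreaRect(c));B=np.array([onz(ps[0],u,.186 if n=='case_center' else .024) for u in b])
        e1=B[1]-B[0];e2=B[2]-B[1];L=e1 if np.hypot(*e1)>np.hypot(*e2) else e2
        print('  rect centre',B.mean(0).round(4),'sizes',np.hypot(*e1).round(3),np.hypot(*e2).round(3),'yaw deg',np.degrees(np.arctan2(L[1],L[0])).round(1))
p=optics.get_image('top')
o=[m for m in optics.masks_of('owl_mid',p)]
lo=[(D(d,np.vstack([C,C[:1]])),(0,0,255))]
a=crop(ps[0],(335,258),160,150,4,lo);b=crop(ps[1],(300,245),200,150,4,lo)
im=np.hstack([cv2.resize(a,(400,375)),cv2.resize(b,(400,300*1)) if 0 else cv2.copyMakeBorder(cv2.resize(b,(400,300)),0,75,0,0,0)])
cv2.imwrite('pics/m1.png',im)
E
python3 m1.py
```

```text
deck [ 0.6094 -0.0357  0.1508  0.2855] [[1.3, 1.1], [1.6, 2.5], [0.3, 1.5], [4.2, 0.6], [1.7, 0.4], [2.4, 13.0], [6.2, 4.8], [1.8, 3.8]]
tab_grip [ 0.582 -0.163  0.169] err 1.1 deckframe [-0.062 -0.115  0.018]
knob_grip [ 0.675 -0.105  0.174] err 0.0 deckframe [ 0.044 -0.085  0.023]
case_center [0.601 0.044 0.167] err 1.8 deckframe [0.014 0.079 0.016]
  rect centre [0.595  0.0442] sizes 0.054 0.148 yaw deg -144.1
tray_in [0.486 0.352 0.004] err 0.4 deckframe [-0.009  0.407 -0.147]
  rect centre [0.4846 0.3459] sizes 0.145 0.221 yaw deg -174.9
small_owl_mid [0.748 0.008 0.094] err 46.5 deckframe [ 0.146  0.003 -0.057]
flower_pot_mid [ 0.816 -0.044  0.094] err 0.8 deckframe [ 0.196 -0.066 -0.056]
```

View pics/m1.png

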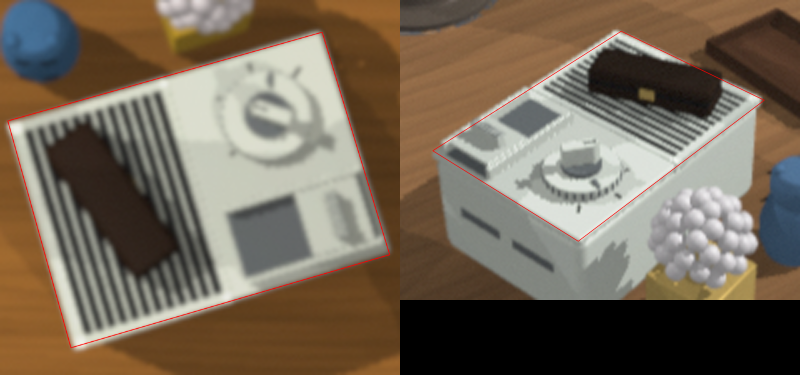

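```bash
cat > m2.py <<'E'
from h import *
from scipy.optimize import minimize
ps=[optics.get_image('top'),optics.get_image('scene')]
d=np.load('deck.npy');S=4;lo=[[],[]]
def hull(p,B):
    m=np.zeros((480*S,640*S),np.uint8);cv2.fillConvexPoly(m,cv2.convexHull(np.round((proj(p,B)+.5)*S).astype(np.int32)),1);return m>0
def box(q,l,w,z0,z1):
    b=np.array([[sx*l/2,sy*w/2,z] for z in(z0,z1) for sx,sy in((1,1),(1,-1),(-1,-1),(-1,1))]);return b@Rz(q[2]).T+[q[0],q[1],0]
for n,l,w,z0,z1,q0 in[('case_center',.15,.054,.15,.186,[.598,.044,.63]),('tray_in',.22,.14,0,.024,[.485,.348,.07])]:
    ms=[[k for k in optics.masks_of(n,p) if not(n=='tray_in' and i and k['at'][1]>240)][0]['pixels'] for i,p in enumerate(ps)]
    M=[cv2.resize(m.astype(np.uint8),None,fx=S,fy=S,interpolation=0)>0 for m in ms]
    for use in((0,),(1,),(0,1)):
        def f(q):
            H=[hull(ps[i],box(q,l,w,z0,z1)) for i in use];return -sum((h&M[i]).sum()/(h|M[i]).sum() for h,i in zip(H,use))/len(use)
        q=np.array(q0)
        r=minimize(f,q,method='Nelder-Mead',options=dict(initial_simplex=[q,q+[.01,0,0],q+[0,.01,0],q+[0,0,.1]],xatol=2e-4,fatol=1e-4))
        print(n,use,r.x[:2].round(4),np.degrees(r.x[2]).round(1),'iou',-round(r.fun,3))
    for i in 0,1:
        B=box(r.x,l,w,z0,z1);lo[i].append((B[[4,5,6,7,4]],(0,0,255)))
for i in 0,1:
    for a in(0,.77): lo[i].append((D(d,[[.046,-.08,.0445],[.046+.02*np.cos(a),-.08+.02*np.sin(a),.0445]]),(0,200,0)))
a=crop(ps[0],(270,265),250,150,3,lo[0]);b=crop(ps[1],(325,240),250,130,3,lo[1])
im=cv2.resize(np.vstack([a,b]),None,fx=.7,fy=.7,interpolation=cv2.INTER_AREA);cv2.imwrite('pics/m2.png',im);print(im.shape)
E
python3 m2.py
```

```text
case_center (0,) [0.5962 0.0443] 35.2 iou 0.909
case_center (1,) [0.5933 0.0446] 38.6 iou 0.893
case_center (0, 1) [0.5957 0.0443] 36.6 iou 0.901
tray_in (0,) [0.4849 0.3486] 5.5 iou 0.962
tray_in (1,) [0.482  0.3488] 5.4 iou 0.962
tray_in (0, 1) [0.484  0.3487] 5.1 iou 0.958
(588, 525, 3)
```

View pics/m2.png

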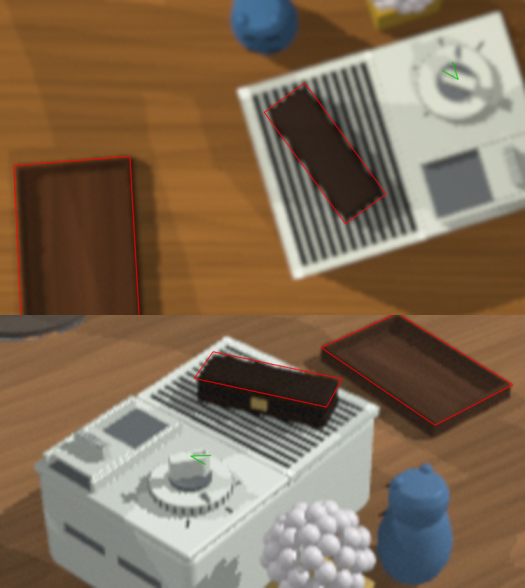

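```bash
python3 -m creep '[1,0,0,5,0, 1,1,1,3,0, 1,3,4.9,0,5, 1,3,4.9,0,5, 1,3,4.9,0,5]' 15; python3 -m creep '[1,3,4.9,0,2, 1,3,4.9,0,0, 1,3,4.9,0,0, 1,3,4.9,0,0, 1,3,4.9,0,0]'; python3 -m creep '[1,3,4.9,0,0, 1,3,4.9,0,0, 1,3,4.9,0,0, 1,3,4.9,0,0, 1,0,0,0,0]'
```

```text
clock: 2.82
tcp_pos: [0.3097, -0.4304, 0.3829]
orientation: [[0.822, 0.569, 0.0], [0.569, -0.822, -0.001], [0.0, 0.001, -1.0]]
ft_force: [0.8, 0.1, 0.7]
gripper_width: 0.0875
grasp_force: 0.0
clock: 3.45
tcp_pos: [0.4595, -0.1854, 0.383]
orientation: [[0.804, 0.595, 0.001], [0.595, -0.804, -0.001], [0.0, 0.001, -1.0]]
ft_force: [0.6, -0.6, 0.3]
gripper_width: 0.0878
grasp_force: 0.0
clock: 4.08
tcp_pos: [0.5798, 0.0141, 0.3822]
orientation: [[0.799, 0.601, -0.0], [0.601, -0.799, 0.003], [0.002, -0.002, -1.0]]
ft_force: [0.5, -0.1, 0.1]
gripper_width: 0.0877
grasp_force: 0.0
```

```bash
python3 -m creep '[1,1.6,3,0,0, 1,0,0,-5,0, 1,0,0,-5,0, 1,0,0,-3,0, 1,0,0,-1.4,0]'; python3 -m creep '[0.5,0,0,0,0, 0.5,0,0,0,0, 0.5,0,0,0,0, 0.5,0,0,0,0, 0.5,0,0,0,0]' 15;  python3 -m creep '[0.5,0,0,0,0, 0.5,0,0,0,0, 0.5,0,0,0,0]' 15
```

```text
clock: 4.7
tcp_pos: [0.5941, 0.0375, 0.237]
orientation: [[0.804, 0.594, -0.002], [0.594, -0.804, -0.001], [-0.002, -0.001, -1.0]]
ft_force: [-0.8, 0.6, 0.6]
gripper_width: 0.0878
grasp_force: 0.0
clock: 5.32
tcp_pos: [0.5951, 0.0395, 0.2397]
orientation: [[0.803, 0.595, 0.001], [0.595, -0.803, 0.0], [0.001, 0.0, -1.0]]
ft_force: [-2.5, 1.0, 5.8]
gripper_width: 0.054
grasp_force: 15.0
clock: 5.7
tcp_pos: [0.5951, 0.0395, 0.2397]
orientation: [[0.803, 0.596, 0.001], [0.596, -0.803, 0.0], [0.001, 0.0, -1.0]]
ft_force: [-2.2, 0.9, 6.3]
gripper_width: 0.0539
grasp_force: 15.0
```

```bash
python3 -m creep '[0.5,0,0,1,0, 0.5,0,0,2,0, 0.5,0,0,3,0, 0.5,-1,3,0,-3, 0.5,-1.7,4.5,0,-5]' 15; python3 -m creep '[0.5,-1.7,4.5,0,-5, 0.5,-1.7,4.5,0,-5, 0.5,-1.7,4.5,0,-5, 0.5,-1.7,4.5,0,-5, 0.5,-1.3,3.5,0,-3.5]'; python3 -m creep '[0.5,-0.6,2,0,0, 0.5,0,0,0,0]'
python3 - <<'E'
from h import *
p=optics.get_image('top');q=optics.get_image('scene')
cv2.imwrite('pics/c1.png',np.hstack([crop(p,(190,300),180,200,2),crop(q,(370,200),200,200,2)]))
E
```

```text
clock: 6.32
tcp_pos: [0.5684, 0.1128, 0.2992]
orientation: [[0.882, 0.472, 0.001], [0.472, -0.882, -0.001], [0.001, 0.001, -1.0]]
ft_force: [0.0, 0.5, -2.7]
gripper_width: 0.0537
grasp_force: 15.0
clock: 6.95
tcp_pos: [0.4859, 0.3307, 0.2991]
orientation: [[0.996, 0.086, 0.0], [0.086, -0.996, 0.0], [0.0, -0.0, -1.0]]
ft_force: [1.1, -0.8, -2.0]
gripper_width: 0.0539
grasp_force: 15.0
clock: 7.2
tcp_pos: [0.4805, 0.3498, 0.2987]
orientation: [[0.996, 0.091, -0.0], [0.091, -0.996, 0.0], [-0.0, -0.0, -1.0]]
ft_force: [-0.2, -0.3, -2.4]
gripper_width: 0.0539
grasp_force: 15.0
```

View pics/c1.png

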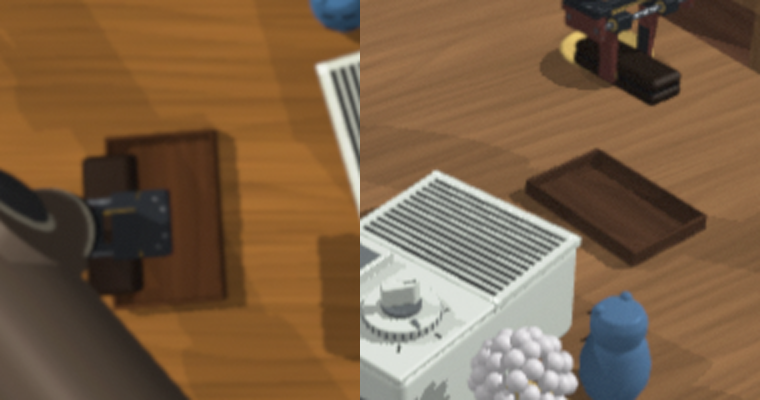

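```bash
python3 -m creep '[0.5,0.1,-0.1,-4,0, 0.5,0,0,-5,0, 0.5,0,0,-5,0, 0.5,0,0,-3,0, 0.5,0,0,-2,0]'; python3 -m creep '[0.5,0,0,-0.5,0, 0.5,0,0,-0.3,0, 0.5,0,0,-0.2,0, 0.5,0,0,0,0]'
```

```text
clock: 7.92
tcp_pos: [0.4828, 0.3456, 0.1071]
orientation: [[0.996, 0.085, -0.001], [0.085, -0.996, -0.002], [-0.001, 0.002, -1.0]]
ft_force: [0.9, -0.0, -1.9]
gripper_width: 0.054
grasp_force: 15.0
clock: 8.43
tcp_pos: [0.4821, 0.3482, 0.0994]
orientation: [[0.996, 0.088, 0.001], [0.088, -0.996, 0.001], [0.001, -0.0, -1.0]]
ft_force: [-0.5, -0.4, -0.9]
gripper_width: 0.054
grasp_force: 15.0
```

```bash
python3 -m creep '[0.5,0,0,-0.1,0, 0.5,0,0,0,0]';python3 -m creep '[0.5,0,0,-0.1,0, 0.5,0,0,0,0]'; python3 -m creep '[0.5,0,0,-0.1,0, 0.5,0,0,0,0]'
```

```text
clock: 8.68
tcp_pos: [0.4819, 0.348, 0.0978]
orientation: [[0.996, 0.088, 0.0], [0.088, -0.996, 0.0], [0.0, -0.0, -1.0]]
ft_force: [-0.3, 0.6, -2.1]
gripper_width: 0.0541
grasp_force: 15.0
clock: 8.93
tcp_pos: [0.4819, 0.3479, 0.0966]
orientation: [[0.996, 0.088, -0.0], [0.088, -0.996, -0.0], [-0.0, 0.0, -1.0]]
ft_force: [0.3, -0.3, -1.7]
gripper_width: 0.0541
grasp_force: 15.0
clock: 9.18
tcp_pos: [0.4819, 0.348, 0.0958]
orientation: [[0.996, 0.088, 0.0], [0.088, -0.996, 0.0], [0.0, -0.0, -1.0]]
ft_force: [-0.4, 0.2, -0.4]
gripper_width: 0.0537
grasp_force: 15.0
```

```bash
python3 -m creep '[0.5,0,0,-0.1,0, 0.5,0,0,0,0]'; python3 -m creep '[0.66,0,0,0,0, 0.75,0,0,0,0, 0.8,0,0,0,0, 0.8,0,0,2,0, 0.8,0,0,5,0]'; python3 -m creep '[0.8,0,0,6,0, 0.8,0,0,6,0, 0.8,2,-5,0,-4, 0.8,2,-5,0,-4, 0.8,2,-5,0,0]'
python3 - <<'E'
from h import *
p=optics.get_image('top');q=optics.get_image('scene')
cv2.imwrite('pics/c2.png',np.hstack([crop(p,(190,300),180,200,2),crop(q,(370,200),200,200,2)]))
E
```

```text
clock: 9.43
tcp_pos: [0.4819, 0.348, 0.0957]
orientation: [[0.996, 0.088, 0.001], [0.088, -0.996, -0.0], [0.001, 0.0, -1.0]]
ft_force: [-2.6, -2.4, 8.5]
gripper_width: 0.0537
grasp_force: 15.0
clock: 10.05
tcp_pos: [0.4809, 0.3472, 0.1644]
orientation: [[0.996, 0.088, -0.004], [0.088, -0.996, -0.002], [-0.004, 0.002, -1.0]]
ft_force: [1.1, 1.7, -0.6]
gripper_width: 0.0701
grasp_force: 0.0
clock: 10.68
tcp_pos: [0.5422, 0.1966, 0.2865]
orientation: [[0.999, -0.052, 0.002], [-0.052, -0.999, 0.001], [0.002, -0.001, -1.0]]
ft_force: [0.6, -0.8, 0.0]
gripper_width: 0.0705
grasp_force: 0.0
```

View pics/c2.png

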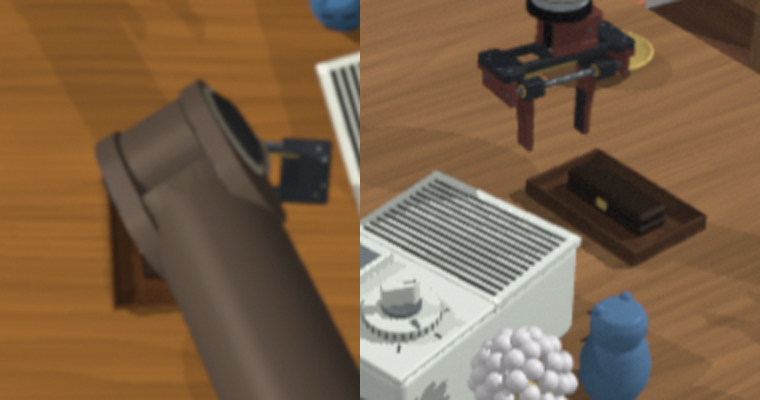

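```bash
python3 -m creep '[0.6,0.5,-5,0,5, 0.6,0.5,-5,0,5, 0.6,0.5,-5,0,5, 0.6,0.5,-5,0,4.4, 0.6,0.5,-5,0,0]'; python3 -m creep '[0.6,0.5,-5,0,0, 0.6,0.5,-4,0,0, 0.6,0.5,-2,0,0, 0.6,0,0,0,0]'
python3 - <<'E'
from h import *
d=np.load('deck.npy');p=optics.get_image('scene')
s=read_state();t=np.array(s['tcp_pos']);R=np.array(s['orientation'])
tips=[(np.array([t+R@[0,y,.08] for y in(-.026,.026)]),(0,0,255)),(D(d,[[-.062+a,-.112+b,.031] for a,b in((-.022,-.006),(.022,-.006),(.022,.006),(-.022,.006),(-.022,-.006))]),(0,200,0))]
cv2.imwrite('pics/t1.png',crop(p,(270,240),150,130,5,tips))
print(((t-d[:3])@Rz(d[3])).round(4), [(m['score'],m['at']) for m in optics.masks_of('tab_grip',p)])
E
```

```text
clock: 11.4
tcp_pos: [0.5669, -0.053, 0.2861]
orientation: [[0.959, 0.285, 0.002], [0.285, -0.959, 0.0], [0.002, 0.0, -1.0]]
ft_force: [1.0, 0.7, 0.5]
gripper_width: 0.0528
grasp_force: 0.0
clock: 11.9
tcp_pos: [0.5821, -0.1624, 0.285]
orientation: [[0.96, 0.281, 0.0], [0.281, -0.96, 0.0], [0.001, -0.0, -1.0]]
ft_force: [0.5, 0.3, 0.4]
gripper_width: 0.0529
grasp_force: 0.0
[-0.0614 -0.1122  0.1341] []
```

View pics/t1.png

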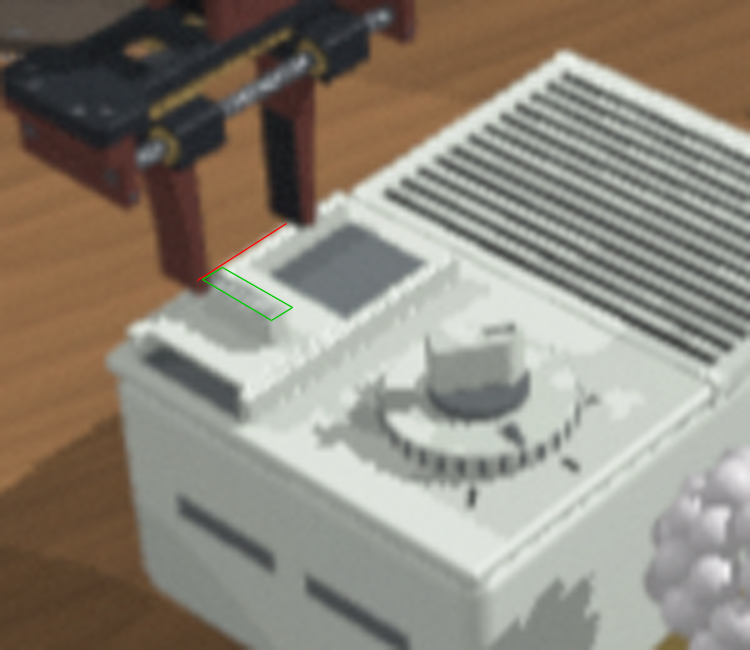

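```bash
python3 -m creep '[0.6,0,0,-2,0, 0.6,0,0,-1.2,0, 0.6,0,0,-0.5,0, 0.6,0,0,0,0]'; python3 -m creep '[0.05,0,0,0,0, 0.05,0,0,0,0, 0.05,0,0,0,0, 0.05,0,0,0,0, 0.05,0,0,0,0]' 15
```

```text
clock: 12.5
tcp_pos: [0.5819, -0.1615, 0.2476]
orientation: [[0.959, 0.283, -0.0], [0.283, -0.959, 0.0], [-0.0, -0.0, -1.0]]
ft_force: [-0.4, -0.6, -0.3]
gripper_width: 0.0519
grasp_force: 0.0
clock: 13.12
tcp_pos: [0.5819, -0.1623, 0.2478]
orientation: [[0.959, 0.283, 0.0], [0.283, -0.959, -0.0], [0.0, 0.0, -1.0]]
ft_force: [0.2, -0.1, 1.2]
gripper_width: 0.0123
grasp_force: 15.0
```

```bash
python3 -m creep '[0.05,-0.28,0.96,0,0, 0.05,-0.42,1.44,0,0, 0.05,-0.42,1.44,0,0, 0.05,-0.42,1.44,0,0, 0.05,-0.15,0.5,0,0]'; python3 -m creep '[0.05,-0.06,0.19,0,0, 0.05,0,0,0,0, 0.05,0,0,0,0]'
```

```text
clock: 13.75
tcp_pos: [0.5642, -0.1052, 0.2478]
orientation: [[0.959, 0.283, -0.0], [0.283, -0.959, -0.004], [-0.001, 0.004, -1.0]]
ft_force: [1.0, -16.8, -0.7]
gripper_width: 0.0119
grasp_force: 15.0
clock: 14.12
tcp_pos: [0.5642, -0.1052, 0.2478]
orientation: [[0.96, 0.281, 0.001], [0.281, -0.96, -0.005], [-0.001, 0.005, -1.0]]
ft_force: [0.2, -13.3, 0.7]
gripper_width: 0.0119
grasp_force: 15.0
```

```bash
python3 -m creep '[0.05,0.06,-0.19,0,0, 0.4,0,0,0,0, 0.4,0,0,0,0, 0.4,0,0,2,0, 0.2,0,0,2,0]'; python3 -m creep '[0,0.8,-2.7,0,0, 0,0.97,-3.05,0,0, 0,0,0,-2,0, 0,0,0,-2,0, 0,0,0,0,0]' 15; python3 -m creep '[0,0,0,-0.5,0, 0,0,0,-0.2,0, 0,0,0,0,0]'
```

```text
clock: 14.75
tcp_pos: [0.5649, -0.1028, 0.2879]
orientation: [[0.959, 0.284, -0.001], [0.284, -0.959, 0.001], [-0.0, -0.001, -1.0]]
ft_force: [0.2, -0.5, 0.5]
gripper_width: 0.0279
grasp_force: 0.0
clock: 15.38
tcp_pos: [0.582, -0.1605, 0.2461]
orientation: [[0.959, 0.284, -0.003], [0.284, -0.959, 0.002], [-0.002, -0.002, -1.0]]
ft_force: [0.1, -0.4, 0.3]
gripper_width: 0.0003
grasp_force: 0.0
clock: 15.75
tcp_pos: [0.5828, -0.1617, 0.241]
orientation: [[0.959, 0.283, 0.0], [0.283, -0.959, -0.0], [0.0, 0.0, -1.0]]
ft_force: [0.2, -0.6, 0.0]
gripper_width: 0.0005
grasp_force: 0.0
```

Run:
```python
from h import *
d=np.load('deck.npy');p=optics.get_image('scene');cv2.imwrite('pics/b1.png',crop(p,(270,240),150,130,5))
s=read_state();print(((np.array(s['tcp_pos'])-d[:3])@Rz(d[3])).round(4))
```

```text
[-0.061  -0.1135  0.0902]
```

View pics/b1.png

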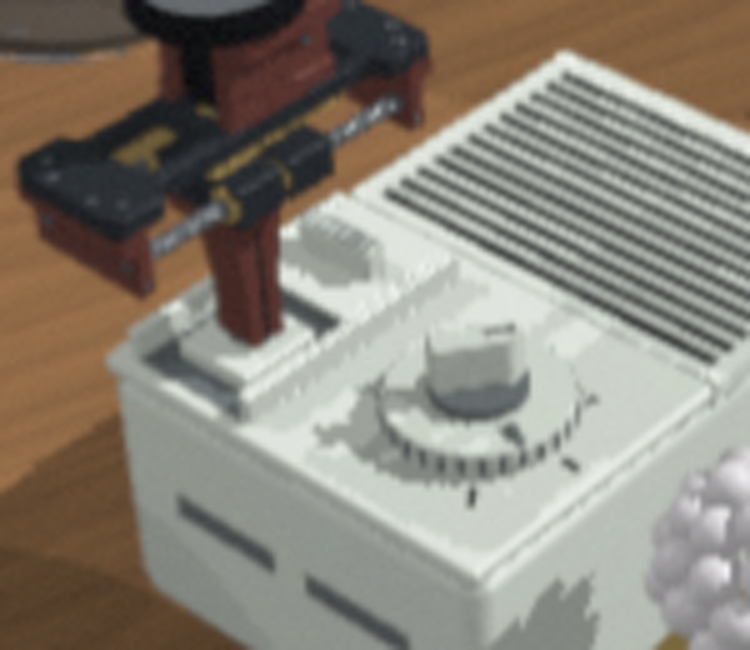

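Shutter ridge sits aside at (340,240) and the closed fingers stand centred on the white button at (250,335). Pressing now.

```bash
python3 -m creep '[0,0,0,-0.3,0, 0,0,0,0,0]';python3 -m creep '[0,0,0,-0.2,0, 0,0,0,0,0]'; python3 -m creep '[0,0,0,-0.2,0, 0,0,0,0,0]'; python3 -m creep '[0,0,0,-0.15,0, 0,0,0,0,0]'
```

```text
clock: 16.05
tcp_pos: [0.5829, -0.1618, 0.2378]
orientation: [[0.959, 0.283, 0.001], [0.283, -0.959, -0.0], [0.001, 0.0, -1.0]]
ft_force: [0.6, -0.2, 1.1]
gripper_width: 0.0002
grasp_force: 0.5
clock: 16.3
tcp_pos: [0.5829, -0.1618, 0.2357]
orientation: [[0.959, 0.283, 0.001], [0.283, -0.959, -0.0], [0.001, 0.0, -1.0]]
ft_force: [1.1, -0.3, 1.9]
gripper_width: 0.0002
grasp_force: 0.8
clock: 16.55
tcp_pos: [0.5828, -0.1618, 0.2336]
orientation: [[0.959, 0.283, 0.0], [0.283, -0.959, -0.0], [0.0, 0.0, -1.0]]
ft_force: [1.5, 0.7, 1.6]
gripper_width: 0.0004
grasp_force: 0.9
clock: 16.8
tcp_pos: [0.5828, -0.1618, 0.2334]
orientation: [[0.959, 0.283, 0.001], [0.283, -0.959, -0.0], [0.001, 0.001, -1.0]]
ft_force: [-1.6, 0.4, 10.7]
gripper_width: 0.0
grasp_force: 5.4
```

```bash
python3 -m creep '[0,0,0,-0.05,0, 0,0,0,0,0, 0,0,0,3,0, 0,0,0,2.4,0, 0.3,-0.9,2.8,0,0]'; python3 -m creep '[0.4,-0.93,2.9,0,0, 0.4,0,0,-2,0, 0.4,0,0,-1.7,0, 0.4,0,0,0,0]'
```

```text
clock: 17.42
tcp_pos: [0.574, -0.1358, 0.2869]
orientation: [[0.96, 0.279, 0.002], [0.279, -0.96, -0.001], [0.001, 0.002, -1.0]]
ft_force: [0.8, 0.2, -0.8]
gripper_width: 0.0071
grasp_force: 0.0
clock: 17.92
tcp_pos: [0.5637, -0.1051, 0.2471]
orientation: [[0.959, 0.282, -0.003], [0.282, -0.959, 0.0], [-0.003, -0.001, -1.0]]
ft_force: [-0.4, -1.4, 0.1]
gripper_width: 0.0348
grasp_force: 0.0
```

```bash
python3 -m creep '[0.05,0,0,0,0, 0.05,0,0,0,0, 0.05,0,0,0,0, 0.05,0,0,0,0]' 15; python3 -m creep '[0.05,0.28,-0.96,0,0, 0.05,0.42,-1.44,0,0, 0.05,0.42,-1.44,0,0, 0.05,0.42,-1.44,0,0, 0.05,0.15,-0.5,0,0]'; python3 -m creep '[0.05,0.06,-0.19,0,0, 0.05,0,0,0,0, 0.05,0,0,0,0]'
```

```text
clock: 18.42
tcp_pos: [0.5647, -0.1055, 0.2491]
orientation: [[0.959, 0.282, 0.001], [0.282, -0.959, -0.001], [0.001, 0.001, -1.0]]
ft_force: [0.2, -3.2, 1.2]
gripper_width: 0.0117
grasp_force: 15.0
clock: 19.05
tcp_pos: [0.5826, -0.1633, 0.249]
orientation: [[0.959, 0.282, 0.002], [0.282, -0.959, 0.001], [0.003, -0.001, -1.0]]
ft_force: [0.3, 11.5, 8.0]
gripper_width: 0.0118
grasp_force: 15.0
clock: 19.42
tcp_pos: [0.5827, -0.1633, 0.249]
orientation: [[0.959, 0.284, 0.001], [0.284, -0.959, 0.002], [0.002, -0.002, -1.0]]
ft_force: [0.8, 7.6, 5.9]
gripper_width: 0.0118
grasp_force: 15.0
```

```bash
python3 -m creep '[0.05,-0.05,0.16,0,0, 0.4,0,0,0,0, 0.4,0,0,0,0, 0.4,0,0,3,0, 0.4,-3,-3,3,0]'; python3 -m creep '[0.4,-5,0,0,0, 0.4,-5,0,0,0, 0.4,0,0,0,0]'
cat > k.py <<'E'
from h import *
d=np.load('deck.npy');S=4
c=np.array([.046,-.08]);t=np.linspace(0,6.28,40)
cyl=np.array([[c[0]+.022*np.cos(a),c[1]+.022*np.sin(a),z] for a in t for z in(.0145,.0205)])
def bar(a):
    q=np.array([[.020,0],[.012,.007],[-.021,.007],[-.021,-.007],[.012,-.007]]);R=Rz(a)[:2,:2]
    return np.array([[*(R@u+c),z] for z in(.0445,.0205) for u in q])
def hull(p,B,m): cv2.fillConvexPoly(m,cv2.convexHull(np.round((proj(p,D(d,B))+.5)*S).astype(np.int32)),1)
ims=[]
for n in('scene','top'):
    p=optics.get_image(n);ms=[k for k in optics.masks_of('knob_grip',p) if k['pixels'].sum()<2000]
    print(n,[(round(k['score'],2),int(k['pixels'].sum()),k['at']) for k in ms])
    if ms:
        M=cv2.resize(ms[0]['pixels'].astype(np.uint8),None,fx=S,fy=S,interpolation=0)>0
        for nm,withc in(('bar',0),('bar+skirt',1)):
            res=[]
            for a in np.radians(np.arange(-10,130,5)):
                m=np.zeros(M.shape,np.uint8);hull(p,bar(a),m)
                if withc:hull(p,cyl,m)
                best=0
                for dx in range(-8,9,4):
                    for dy in range(-8,9,4):
                        h=np.roll(m,(dy,dx),(0,1))>0;best=max(best,(h&M).sum()/(h|M).sum())
                res.append((round(best,3),int(np.degrees(a)+.5)))
            print(nm,sorted(res)[::-1][:5])
    L=[(D(d,bar(np.radians(a))[[0,1,2,3,4,0]]),col) for a,col in((45,(0,0,255)),)]
    u=proj(p,D(d,[[.046,-.08,.03]]))[0]
    a=crop(p,u,48,72,8);b=crop(p,u,48,72,8,L);ims+=[cv2.resize(a,(200*1,300)),cv2.resize(b,(200,300))]
cv2.imwrite('pics/k%d.png'%int(read_state()['clock']*10),cv2.resize(np.hstack(ims),(800,300)))
print(read_state()['tcp_pos'],read_state()['clock'])
E
python3 k.py; ls pics
```

```text
clock: 20.05
tcp_pos: [0.552, -0.1912, 0.3084]
orientation: [[0.958, 0.287, -0.001], [0.287, -0.958, 0.002], [-0.001, -0.002, -1.0]]
ft_force: [-0.5, -0.7, 0.1]
gripper_width: 0.0352
grasp_force: 0.0
clock: 20.42
tcp_pos: [0.4478, -0.1941, 0.3085]
orientation: [[0.96, 0.279, -0.003], [0.279, -0.96, -0.001], [-0.003, 0.001, -1.0]]
ft_force: [1.1, -0.7, -0.2]
gripper_width: 0.0353
grasp_force: 0.0
scene [(0.69, 375, [289.1, 249.4]), (0.39, 997, [399.5, 201.0])]
bar [(np.float64(0.692), 60), (np.float64(0.69), 35), (np.float64(0.69), 30), (np.float64(0.689), 65), (np.float64(0.686), 25)]
bar+skirt [(np.float64(0.939), 55), (np.float64(0.932), 50), (np.float64(0.931), 60), (np.float64(0.928), 45), (np.float64(0.92), 65)]
top [(0.53, 282, [364.3, 228.8])]
bar [(np.float64(0.47), 60), (np.float64(0.469), 45), (np.float64(0.464), 40), (np.float64(0.463), 75), (np.float64(0.462), 30)]
bar+skirt [(np.float64(0.94), 40), (np.float64(0.94), 35), (np.float64(0.94), 20), (np.float64(0.94), 15), (np.float64(0.94), 10)]
[ 0.45229587 -0.19302043  0.3086802 ] 20.625
b1.png
c1.png
c2.png
k206.png
m1.png
m2.png
scene0.png
t1.png
top0.png
```

View pics/k206.png

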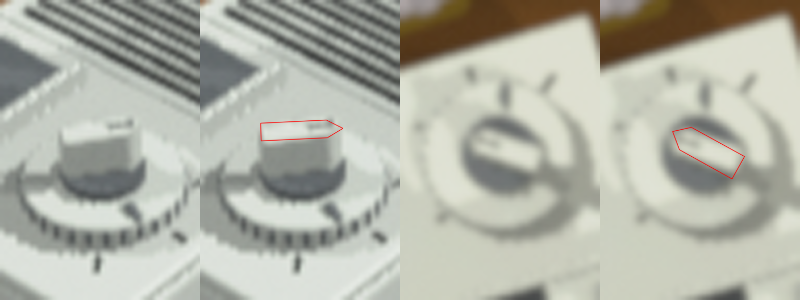

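```bash
python3 -m creep '[0.55,4.4,1.9,0,10.4, 0.55,4.4,1.9,0,10.4, 0.55,4.5,1.9,0,10.4, 0.55,4.5,1.9,0,10.4, 0.55,4.5,1.7,0,10.4]'; python3 -m creep '[0.55,0,0,0,0, 0.55,0,0,0,0]'
```

```text
clock: 21.25
tcp_pos: [0.6767, -0.0986, 0.3077]
orientation: [[0.362, 0.932, -0.0], [0.932, -0.362, 0.001], [0.001, -0.001, -1.0]]
ft_force: [0.2, 0.0, 0.7]
gripper_width: 0.0485
grasp_force: 0.0
clock: 21.5
tcp_pos: [0.6745, -0.0998, 0.3074]
orientation: [[0.369, 0.93, -0.002], [0.93, -0.369, 0.0], [-0.0, -0.002, -1.0]]
ft_force: [0.4, 0.0, -0.2]
gripper_width: 0.0483
grasp_force: 0.0
```

```bash
python3 -m creep '[0.55,0.1,0,-2,0, 0.55,0,0,-2,0, 0.55,0,0,-1,0, 0.55,0,0,-0.3,0, 0.55,0,0,0,0]'; python3 -m creep '[0.1,0,0,0,0, 0.1,0,0,0,0, 0.1,0,0,0,0, 0.1,0,0,0,0, 0.1,0,0,0,0]' 12
```

```text
clock: 22.12
tcp_pos: [0.6755, -0.0999, 0.2558]
orientation: [[0.368, 0.93, 0.0], [0.93, -0.368, 0.0], [0.0, 0.0, -1.0]]
ft_force: [-0.0, 0.4, 0.4]
gripper_width: 0.0487
grasp_force: 0.0
clock: 22.75
tcp_pos: [0.6753, -0.0997, 0.2558]
orientation: [[0.367, 0.93, -0.0], [0.93, -0.367, 0.0], [-0.0, -0.0, -1.0]]
ft_force: [-2.3, -0.3, 1.3]
gripper_width: 0.0138
grasp_force: 11.9
```

```bash
python3 -m creep '[0.1,0,0,0,-5, 0.1,0,0,0,-6, 0.1,0,0,0,-6, 0.1,0,0,0,-6, 0.1,0,0,0,-6]'; python3 -m creep '[0.1,0,0,0,-6, 0.1,0,0,0,-6, 0.1,0,0,0,-6, 0.1,0,0,0,-4.8, 0.1,0,0,0,0]';python3 -m creep '[0.1,0,0,0,0, 0.1,0,0,0,0]'
python3 - <<'E'
from h import *
s=read_state();R=np.array(s['orientation']);print(np.degrees(np.arctan2(R[1,0],R[0,0])),s['ft_torque'])
E
```

```text
clock: 23.38
tcp_pos: [0.6755, -0.0999, 0.2558]
orientation: [[0.775, 0.633, 0.0], [0.633, -0.775, -0.0], [0.0, 0.0, -1.0]]
ft_force: [-0.2, -1.1, 0.4]
gripper_width: 0.014
grasp_force: 11.9
clock: 24.0
tcp_pos: [0.6756, -0.1001, 0.2558]
orientation: [[0.958, 0.287, 0.001], [0.287, -0.958, -0.001], [0.0, 0.001, -1.0]]
ft_force: [1.1, -0.5, 0.3]
gripper_width: 0.014
grasp_force: 12.0
clock: 24.25
tcp_pos: [0.6756, -0.1001, 0.2558]
orientation: [[0.958, 0.287, 0.001], [0.287, -0.958, -0.0], [0.0, 0.0, -1.0]]
ft_force: [0.6, -0.9, 1.7]
gripper_width: 0.0137
grasp_force: 12.0
16.672706485830208 [-0.28069282 -0.19409873  0.06117713]
```

```bash
python3 -m creep '[0.3,0,0,0,0, 0.5,0,0,0,0, 0.5,0,0,0,0, 0.5,0,0,3,0, 0.5,0,0,4,0]'; python3 -m creep '[0.5,-5,-1,1,0, 0.5,-5,-1,0,0, 0.5,-5,-1,0,0, 0.5,-5,-1,0,0, 0.5,-4,-1,0,0]'; python3 -m creep '[0.5,0,0,0,0, 0.5,0,0,0,0]'
python3 - <<'E'
from h import *
d=np.load('deck.npy');p=optics.get_image('scene');q=optics.get_image('top')
u=proj(p,D(d,[[0,-.08,.02]]))[0];v=proj(q,D(d,[[0.03,-.05,.03]]))[0]
a=crop(p,u,100,100,4);b=crop(q,v,100,100,4);full=cv2.resize(p['pixels'][:,:,::-1],(266,200));f2=cv2.resize(q['pixels'][:,:,::-1],(266,200))
im=np.zeros((600,800,3),np.uint8);im[:400,:400]=a;im[:400,400:]=b;im[400:,:266]=full;im[400:,400:666]=f2
cv2.imwrite('pics/end.png',im)
for n in['tab_grip','button_top']: print(n,[(round(m['score'],2),m['at'],int(m['pixels'].sum())) for m in optics.masks_of(n,p)])
E
```

```text
clock: 24.88
tcp_pos: [0.6749, -0.0998, 0.3252]
orientation: [[0.958, 0.286, -0.003], [0.286, -0.958, 0.0], [-0.002, -0.001, -1.0]]
ft_force: [0.7, -0.3, 0.2]
gripper_width: 0.044
grasp_force: 0.0
clock: 25.5
tcp_pos: [0.4334, -0.1501, 0.3358]
orientation: [[0.958, 0.286, 0.0], [0.286, -0.958, -0.0], [-0.0, 0.0, -1.0]]
ft_force: [0.6, 0.1, 0.5]
gripper_width: 0.0437
grasp_force: 0.0
clock: 25.75
tcp_pos: [0.4361, -0.1497, 0.3361]
orientation: [[0.958, 0.286, 0.001], [0.286, -0.958, -0.0], [0.001, 0.001, -1.0]]
ft_force: [-0.1, 0.6, 0.3]
gripper_width: 0.0437
grasp_force: 0.0
tab_grip [(0.95, [243.5, 237.7], 464)]
button_top []
```

View pics/end.png

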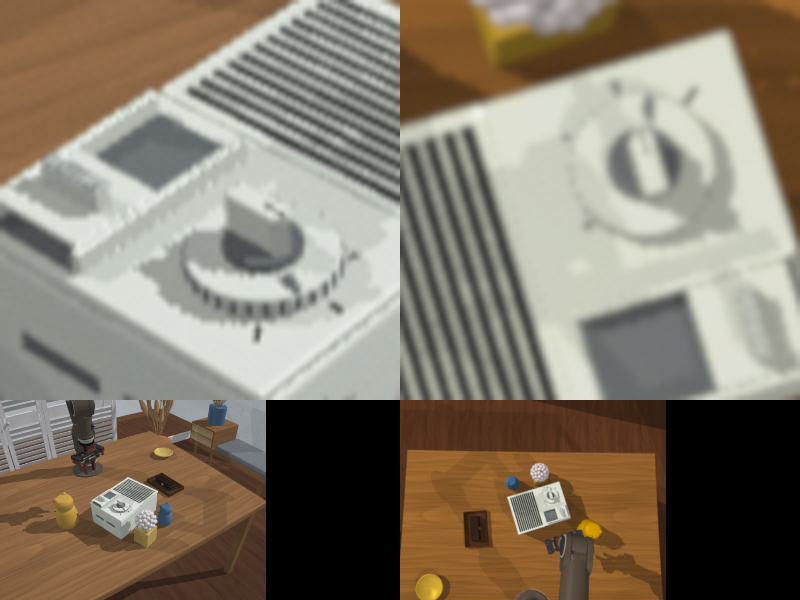

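```bash
python3 -c "
from workcell import ticket;print(ticket.job_done())"
```

```text
the job is handed in; nothing more can be done
None
```

I handed the job in at about 26 s of robot time, with the case flat in the tray, the button pushed fully in, the shutter home over it again, and the fan knob at medium; as far as the final pictures show, the timer ring and the ornaments are undisturbed.

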